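Load the screw jars and shine the torch on the tote

TASK

Put the two red-lidded screw jars upright into the two empty cells of the blue tote, one per cell, set down and not dropped. Then draw the black torch out of its wooden block to check the load: hold it lens downward, slanted about halfway between upright and level, about a hand's width clear above the jar lids, with its beam aimed at the middle of the tote, and finish still holding it there. Leave everything else where it is.

Things in the scene. Friction and masses are not known exactly. Their poses are not given: they have to be found in the camera images.
- jar_red_1: red-lidded glass screw jar, cylinder 52 mm across and 100 mm tall (lid included, same width), about 0.2 kg; origin at the centre of its underside, z up
- jar_red_2: the other red-lidded glass screw jar, cylinder 52 mm across and 100 mm tall (lid included, same width), about 0.2 kg; origin at the centre of its underside, z up
- jar_yellow: yellow-lidded glass screw jar, cylinder 52 mm across and 100 mm tall (lid included, same width), about 0.2 kg; origin at the centre of its underside, z up; stands on the table among the red ones; leave it alone
- jar_green_1: green-lidded glass screw jar, cylinder 52 mm across and 100 mm tall (lid included, same width), about 0.2 kg; origin at the centre of its underside, z up; already in a cell of the tote; leave it there
- jar_green_2: the other green-lidded glass screw jar, cylinder 52 mm across and 100 mm tall (lid included, same width), about 0.2 kg; origin at the centre of its underside, z up; already in the cell diagonally opposite; leave it there
- tote: blue open tray, 170 x 170 mm, walls 50 mm high and 5 mm thick, one divider each way (5 mm thick, full wall height), so four square cells of 77 mm; floor 5 mm thick; it does not move. Origin under its centre, x and y along its sides. Cell centres 41 mm from the centre in x and y
- cell_a (a point): centre of the floor of one empty cell of the tote (on top of the 5 mm floor), axes as the tote's
- cell_b (a point): centre of the floor of the other empty cell, diagonally opposite
- tote_mid (a point): point above the centre of the tote, 55 mm above the table: the middle of the tote, where the beam is to be aimed
- block: wooden block 70 x 70 x 70 mm, fixed to the table, with a round hole in its top 38 mm wide and 55 mm deep (hole floor 15 mm above the table), holding the torch; origin at the centre of its underside
- block_mouth (a point): centre of the hole's mouth, 70 mm above the table
- torch: black round torch 170 mm long, about 0.16 kg, stands loosely in the block lens down: head 34 mm across for the first 32 mm from the lens, then a straight barrel 28 mm across up to the tail with an orange band near the end; 115 mm of it stands out of the block, its tail 185 mm above the table; origin at the centre of the lens face, z from the lens along the barrel to the tail (up at the start), so the beam goes along -z
- tape_roll: roll of masking tape lying flat, 96 mm across, 25 mm high; leave alone; origin at the centre of its underside
- tape_measure: red tape measure, 68 x 40 x 62 mm high; leave alone; origin at the centre of its underside
- screwdriver: screwdriver lying on the table beyond the torch block; leave alone
- glue: white glue bottle with a red cap, 52 mm across and 120 mm tall; leave alone; origin at the centre of its underside
Things that resemble listed ones, but are neither listed nor needed, are in the scene too. Of the things that look like the tote, take the one that is nearest to the robot's base at the start.

How it is judged:
By the outcome, as a careful person would: the job done as asked, in the order asked, and still so for the second after the job is handed in, while the arm keeps its last pose, push and grip.
It also fails if it takes over 70 s, if anything falls off the work surface, if the arm or the gripper's body presses on something with over 40 N, if the wrist force passes 120 N, or if a joint passes its speed limit or range.

ROBOT

A 6-joint arm with a two-finger parallel gripper is mounted at the origin on the work surface. World frame = base frame: x ahead of the robot, y to its left, z up, the work surface at z = 0. Lengths are in m, angles in rad, forces in N, time in s.
With the tool pointing down it reaches from about 0.2 to 0.875 m from the base axis. Payload 3.4 kg.
Tool frame: the origin (TCP) lies between the finger pads; the fingertips stand 25 mm ahead of it and the grasp point (between the pads) lies 6 mm ahead of it (r.nose_length is the z of the fingertips in the tool frame, in m); z points along the fingers, y is the line along which they close (so a half turn about z gives the same grasp; the last joint's range is limited). The gripper opens to 94 mm and grips with 3 to 60 N. Pads are 16 mm wide; open, the fingers measure 119 mm over their backs; the gripper's body (75 mm by 177 mm) begins 78 mm behind the grasp point.
Start: joints at [-1.349, 0.276, 1.505, -0, 1.361, -0.121], TCP at [0.193, -0.542, 0.23] pointing down, gripper open.
Joint ranges: [-2.89, 2.89], [-0.75, 2.08], [0.22, 2.7], [-1.18, 4.32], [0.11, 2.71], [-2.7, 2.7]. Speed limits (rad/s): [2.57, 2.57, 3.14, 3.14, 3.14, 3.14].

INTERFACE

Orientations are given as a unit quaternion [w, x, y, z].
In Python, from plant import r, gripper_to, inverse_kinematics, vision, models, telemetry gives the robot as it stands. Calls block until the motion is done:
- r.move_to(position, orientation): joint-space move of the TCP to a pose.
- r.move_l(position, rot=None, vel=0.15, guard=None): straight line of the TCP; rot=None keeps the orientation; vel is the mean speed in m/s. With guard (N) it stops when the force on the tool has changed by that much, and returns True; else False.
- r.movej(angles): joint-space move.
- gripper_to(opening, f_grip=None): finger opening in m; f_grip is the grip in N (None keeps the last); returns when the fingers have stopped.
- r.hold(seconds).
- inverse_kinematics(position, orientation): joint angles nearest the present ones, or None.
- vision.snapshot(name): name is "side" or "top" or "wrist"; returns the picture (400x640x3 uint8, red, green, blue); there is no depth.
- vision.get_calibration(name): a dict with "fx", "fy", "cx", "cy" (pixels), "position" and "orientation" of the camera in the world. Camera axes: x right, y down, z forward; pixel columns grow to the right and rows downward; lengths in m; the calibration is good to about 2 mm. A picture is of the moment at which its call begins: read the wrist's pose just before it. get_calibration takes no time and is no camera call; for the wrist camera it gives the pose at the moment of the call.
A pose or a line that the arm cannot do raises r.PlanningError and nothing moves.
- r.sign_off(): hands the job in; it is judged then, once.
Trained networks look in the newest picture that a camera, given by its name, has taken for a name from the list of things; names that differ only in an ending like _2 or _b are one class to them, and where a whole thing is asked for, a point or a joint stands for the part that bears it (a point fixed in the world has none). Each returns a list of dicts, best first, with "score" (0 to 1); they miss things now and then, are a little off and sometimes report something else, mostly with a low value. They report only what shows in the picture. A call takes as long as a camera call. They do not tell look-alikes from the thing itself.
- models.boxes_of(thing, camera): "at" ([x, y, z] in m, in world coordinates, good to about 4 mm: the middle of the surface that is visible of it).
- models.regions_of(thing, camera): "pixels" (400x640 bool, what is visible of it).
- models.mark_of(thing, camera): "at" ([x, y, z] in m, in world coordinates, good to about 4 mm: a listed point, or the origin of a listed thing).
Readings, each from a call of its own:
- telemetry.current_t(): time.
- telemetry.current_joints(): joint angles.
- telemetry.current_dq(): joint speeds.
- telemetry.current_joint_efforts(): joint torques, N m.
- telemetry.current_ee_pos(): TCP position.
- telemetry.current_tool_rot(): TCP orientation.
- telemetry.current_wrist_force(): force on the tool from outside, world axes, zero at the start.
- telemetry.current_torque(): the same for the moment, N m.
- telemetry.current_opening(): finger opening in m.
- telemetry.current_finger_force(): force on a finger pad.
Only numpy, scipy, OpenCV 4.12 (cv2) and the standard library are available. Lean on these libraries where they do the work, as an engineer would, in place of code of your own. Each camera call takes 0.05 s, during which the arm holds its last target. There are 200 camera calls.

## Working session

There is one attempt and no reset: what is moved stays moved. The work goes in short steps, each a Python script; the robot and the scene stay as the last script left them, time stands still between calls to the robot, and variables do not carry over. Pictures are saved under pics/ and viewed, at most 10 in all, crops included, and the job is handed in when it is done.

```bash
mkdir -p pics; python3 - <<'E'
from plant import r, vision, models, telemetry
import cv2, numpy as np
ims=[]
for c in ("top","side"):
    im=vision.snapshot(c); cv2.imwrite(f"pics/{c}0.png",im[:,:,::-1])
    k=vision.get_calibration(c); print(c,k)
    for t in ("jar_red_1","jar_yellow","jar_green_1","tote","cell_a","tote_mid","block","block_mouth","torch","glue","tape_measure","tape_roll","screwdriver"):
        print(t,[(np.round(d["at"],3).tolist(),round(d["score"],2)) for d in models.mark_of(t,c)])
print(telemetry.current_t())
E
```

```text
top {'fx': 444.9202941185785, 'fy': 444.9202941185785, 'cx': 310.4679867348575, 'cy': 200.40733423964235, 'position': array([ 0.45277238, -0.092367  ,  1.46254302]), 'orientation': array([ 0.0275349 , -0.69819023,  0.71470251, -0.03118578])}
jar_red_1 [([0.476, 0.156, -0.003], 0.83), ([0.399, 0.326, 0.0], 0.6)]
jar_yellow [([0.602, 0.277, -0.004], 0.62), ([0.536, -0.276, 0.055], 0.48)]
jar_green_1 [([0.569, -0.326, 0.007], 0.6), ([0.511, -0.226, 0.006], 0.6), ([0.72, 0.27, 0.0], 0.53)]
tote [([0.481, -0.543, 0.003], 0.75), ([0.536, -0.279, -0.002], 0.62), ([0.4, 0.327, 0.001], 0.49)]
cell_a [([0.517, -0.502, 0.006], 0.85), ([0.442, -0.586, 0.002], 0.79), ([0.587, -0.247, 0.004], 0.72), ([0.439, 0.008, -0.002], 0.66), ([0.489, -0.308, 0.007], 0.59), ([0.627, 0.052, 0.07], 0.56)]
tote_mid [([0.535, -0.274, 0.055], 0.75), ([0.402, 0.328, 0.001], 0.67), ([0.474, -0.547, 0.057], 0.64)]
block [([0.636, 0.049, 0.005], 0.93)]
block_mouth [([0.632, 0.049, 0.069], 0.76), ([0.589, -0.246, 0.005], 0.18)]
torch [([0.632, 0.052, 0.012], 0.61), ([0.477, 0.154, -0.003], 0.37)]
glue [([0.709, -0.346,
[... 796 characters left out ...]
 0.64), ([0.568, -0.329, 0.006], 0.42)]
cell_a [([0.523, -0.503, 0.005], 0.78), ([0.586, -0.249, 0.002], 0.74), ([0.438, -0.59, 0.007], 0.67), ([0.603, 0.279, -0.003], 0.66), ([0.489, -0.31, 0.004], 0.65)]
tote_mid [([0.539, -0.277, 0.058], 0.71), ([0.478, -0.545, 0.058], 0.57)]
block [([0.636, 0.051, -0.002], 0.67), ([0.638, 0.042, 0.069], 0.56)]
block_mouth []
torch [([0.633, 0.046, 0.014], 0.52)]
glue [([0.711, -0.345, 0.001], 0.82), ([0.604, 0.281, -0.002], 0.25)]
tape_measure [([0.718, 0.271, 0.0], 0.94), ([0.76, -0.068, -0.002], 0.63), ([0.538, -0.282, 0.001], 0.45)]
tape_roll [([0.437, 0.012, -0.004], 0.81)]
screwdriver [([0.76, -0.068, -0.003], 0.9), ([0.54, -0.28, 0.056], 0.23)]
1.4
```

View pics/top0.png

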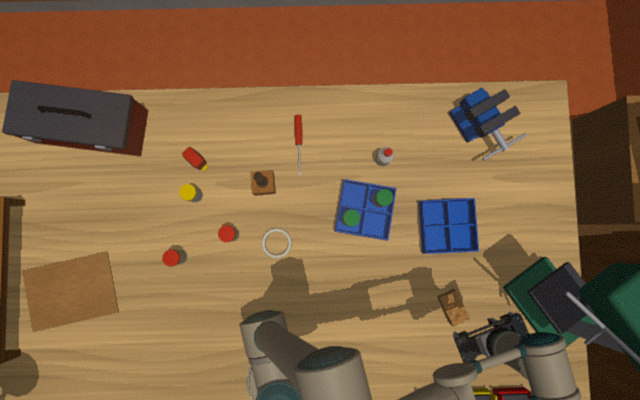

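View pics/side0.png

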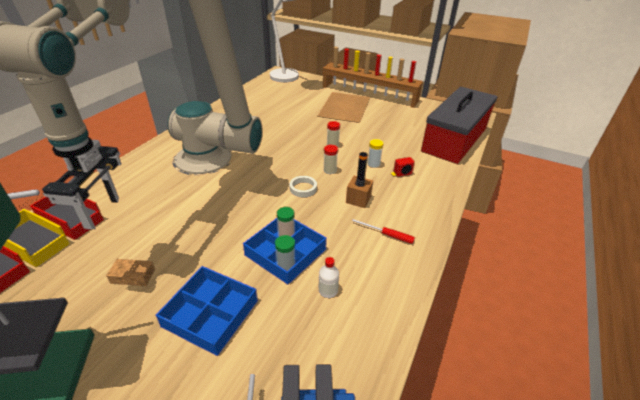

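The top view shows the green-jar tote at about (365,210). It is nearer the base than the empty look-alike at (447,225). The red lids are at (227,233) and (172,257), yellow at (188,191) and the torch in its block at (262,182). The side view agrees with this. Next I check reach.

```bash
cat > h.py <<'E'
import numpy as np
from scipy.spatial.transform import Rotation as R
from plant import r, gripper_to, inverse_kinematics, vision, models, telemetry
C=np.array([.538,-.279]); TY=np.radians(-14)
def q(rot): return rot.as_quat(scalar_first=True)
def down(phi): # fingers close along world angle phi (rad)
    return q(R.from_euler('z',phi+np.pi/2)*R.from_euler('x',np.pi))
def beam_rot(az,tilt,roll):
    b=np.array([np.cos(az)*np.sin(tilt),np.sin(az)*np.sin(tilt),-np.cos(tilt)])
    y=np.cross([0,0,1.],b); y/=np.linalg.norm(y); x=np.cross(y,b)
    return b,q(R.from_matrix(np.c_[x,y,b])*R.from_euler('z',roll))
def best(p,phis):
    o=[(abs(j[5]),f,j) for f in phis if (j:=inverse_kinematics(p,down(f))) is not None]
    return min(o,key=lambda t:t[0])[1:]
def look(cam,*things):
    im=vision.snapshot(cam)
    for t in things: print(t,[(np.round(d["at"],3).tolist(),round(d["score"],2)) for d in models.mark_of(t,cam)])
    return im
E
python3 - <<'E'
from h import *
D=np.radians
for p in [(.473,.159,.08),(.40,.327,.08),(.588,-.249,.09),(.488,-.309,.09),(.633,.05,.12)]:
    for f in range(-180,180,30):
        j=inverse_kinematics(p,down(D(f)));  print(p,f,None if j is None else np.round(j[[0,5]] if hasattr(j,'shape') else [j[0],j[5]],2)) if f%60==0 else None
for az in range(-180,180,20):
  for ro in (-90,0,90,180):
    b,o=beam_rot(D(az),D(45),D(ro)); p=np.r_[C,.055]-b*(.152/.707+.097)
    j=inverse_kinematics(p,o)
    if j is not None: print(az,ro,np.round(p,3),np.round(j,2))
E
```

```text
(0.473, 0.159, 0.08) -180 None
(0.473, 0.159, 0.08) -120 [0.18 2.28]
(0.473, 0.159, 0.08) -60 [0.18 1.23]
(0.473, 0.159, 0.08) 0 [0.18 0.18]
(0.473, 0.159, 0.08) 60 [ 0.18 -0.86]
(0.473, 0.159, 0.08) 120 [ 0.18 -1.91]
(0.4, 0.327, 0.08) -180 [ 0.55 -2.59]
(0.4, 0.327, 0.08) -120 [0.55 2.64]
(0.4, 0.327, 0.08) -60 [0.55 1.6 ]
(0.4, 0.327, 0.08) 0 [0.55 0.55]
(0.4, 0.327, 0.08) 60 [ 0.55 -0.5 ]
(0.4, 0.327, 0.08) 120 [ 0.55 -1.54]
(0.588, -0.249, 0.09) -180 [-0.51  2.63]
(0.588, -0.249, 0.09) -120 [-0.51  1.58]
(0.588, -0.249, 0.09) -60 [-0.51  0.54]
(0.588, -0.249, 0.09) 0 [-0.51 -0.51]
(0.588, -0.249, 0.09) 60 [-0.51 -1.56]
(0.588, -0.249, 0.09) 120 [-0.51 -2.6 ]
(0.488, -0.309, 0.09) -180 [-0.68  2.46]
(0.488, -0.309, 0.09) -120 [-0.68  1.41]
(0.488, -0.309, 0.09) -60 [-0.68  0.36]
(0.488, -0.309, 0.09) 0 [-0.68 -0.68]
(0.488, -0.309, 0.09) 60 [-0.68 -1.73]
(0.488, -0.309, 0.09) 120 None
(0.633, 0.05, 0.12) -180 None
(0.633, 0.05, 0.12) -120 [-0.03  2.06]
(0.633, 0.05, 0.12) -60 [-0.03  1.02]
(0.633, 0.05, 0.12) 0 [-0.03 -0.03]
(0.633, 0.05, 0.12) 60 [-0.03 -1.08]
(0.633, 0.05, 0.12
[... 2313 characters left out ...]
37  1.52  0.66  1.69  2.54]
40 90 [ 0.369 -0.421  0.276] [-1.4   0.37  1.52  0.66  1.69 -2.17]
40 180 [ 0.369 -0.421  0.276] [-1.4   0.37  1.52  0.66  1.69 -0.6 ]
60 -90 [ 0.428 -0.47   0.276] [-1.26  0.58  1.15  0.6   1.93  0.9 ]
60 0 [ 0.428 -0.47   0.276] [-1.26  0.58  1.15  0.6   1.93  2.47]
60 90 [ 0.428 -0.47   0.276] [-1.26  0.58  1.15  0.6   1.93 -2.24]
60 180 [ 0.428 -0.47   0.276] [-1.26  0.58  1.15  0.6   1.93 -0.67]
80 -90 [ 0.5   -0.496  0.276] [-1.11  0.8   0.73  0.55  2.21  0.84]
80 0 [ 0.5   -0.496  0.276] [-1.11  0.8   0.73  0.55  2.21  2.41]
80 90 [ 0.5   -0.496  0.276] [-1.11  0.8   0.73  0.55  2.21 -2.3 ]
80 180 [ 0.5   -0.496  0.276] [-1.11  0.8   0.73  0.55  2.21 -0.73]
```

```bash
python3 - <<'E'
from h import *
import cv2
gripper_to(.09,20)
r.move_to([.473,.159,.27],down(0)); print(telemetry.current_t())
im=look("wrist","jar_red_1"); cv2.imwrite("pics/w1.png",im[:,:,::-1])
print(vision.get_calibration("wrist")["position"],telemetry.current_ee_pos(),telemetry.current_t())
E
```

```text
4.375
jar_red_1 [([0.47, 0.16, -0.0], 0.94), ([0.398, 0.326, 0.0], 0.72)]
[0.47264296 0.2259706  0.42357877] [0.47328047 0.15836871 0.26992033] 4.475
```

View pics/w1.png

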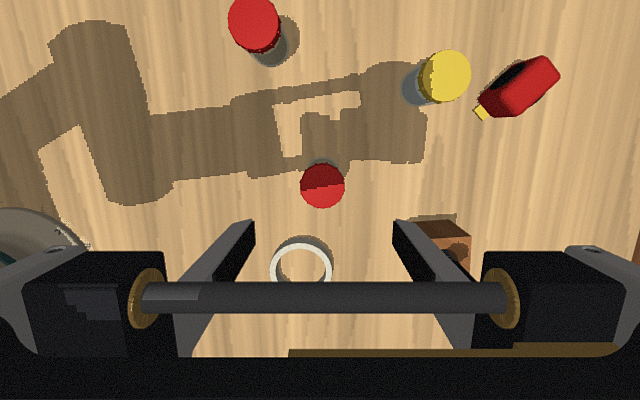

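The wrist view shows jar 1 centred at (322,186) between the fingers, which agrees with the estimate, so I'll pick it and place it.

```bash
cat >> h.py <<'E'
def pick(x,y,phi=0):
    r.move_l([x,y,.084],vel=.15,guard=15); gripper_to(.04,25)
    print("open",telemetry.current_opening(),telemetry.current_finger_force())
    r.move_l([x,y,.31],vel=.25)
def to_cell(s):  # s=+1: cell a, -1: cell b
    p=C+s*.058*np.array([np.cos(TY+np.pi/4),np.sin(TY+np.pi/4)])
    f,_=best([*p,.2],[TY+np.pi/4,TY-3*np.pi/4,TY-np.pi/4,TY+3*np.pi/4])
    r.move_to([*p,.31],down(f)); return p
def place(p):
    r.move_l([*p,.115],vel=.2)
    hit=r.move_l([*p,.084],vel=.03,guard=3); print("hit",hit,telemetry.current_ee_pos())
    gripper_to(.068); r.move_l([*p,.28],vel=.2)
E
python3 - <<'E'
from h import *
import cv2
pick(.472,.159); p=to_cell(-1)
im=look("wrist","tote","cell_a","tote_mid"); cv2.imwrite("pics/w2.png",im[:,:,::-1])
print(p,telemetry.current_t(),telemetry.current_opening())
E
```

```text
open 0.05195821047115931 24.994459748268127
tote [([0.542, -0.278, 0.0], 0.69), ([0.484, -0.307, 0.228], 0.59), ([0.481, -0.54, -0.004], 0.57), ([0.71, -0.34, -0.001], 0.39)]
cell_a [([0.52, -0.502, 0.007], 0.95), ([0.588, -0.246, 0.005], 0.74), ([0.493, -0.312, 0.005], 0.55), ([0.54, -0.277, 0.061], 0.46)]
tote_mid [([0.54, -0.278, 0.058], 0.64), ([0.481, -0.544, 0.057], 0.58)]
[ 0.4882843  -0.30887221] 9.5 0.051518110243323
```

View pics/w2.png

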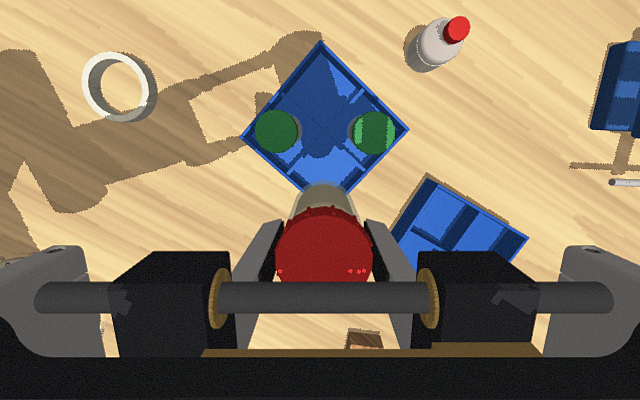

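The wrist view shows the tote as a symmetric diamond, centre about (325,120), so its yaw and centre are right. The jar in the grip lines up with the near cell. Now I place it and fetch the second one.

```bash
sed -i 's/C=np.array(\[.538,-.279\])/C=np.array([.539,-.2785])/' h.py; python3 - <<'E'
from h import *
place(C-.058*np.array([np.cos(TY+np.pi/4),np.sin(TY+np.pi/4)]))
gripper_to(.09)
r.move_to([.40,.327,.27],down(0))
look("wrist","jar_red_1")
print(telemetry.current_t())
E
```

```text
hit True [ 0.48890649 -0.30794179  0.08886845]
jar_red_1 [([0.402, 0.327, 0.0], 0.67)]
15.9667
```

```bash
python3 - <<'E'
from h import *
pick(.401,.327); p=to_cell(1); place(p)
gripper_to(.08)
r.move_to([.633,.049,.30],down(0)); 
import cv2
im=look("wrist","torch","block_mouth","block"); cv2.imwrite("pics/w3.png",im[:,:,::-1])
im2=look("top","jar_red_1","torch"); cv2.imwrite("pics/t3.png",cv2.resize(im2[150:270,200:440,::-1],None,fx=3,fy=3))
print(telemetry.current_t())
E
```

```text
open 0.05171911422579256 24.946138858795166
hit True [ 0.58860525 -0.24889279  0.08875634]
torch [([0.631, 0.046, 0.015], 0.66)]
block_mouth [([0.63, 0.048, 0.065], 0.93)]
block [([0.634, 0.047, 0.001], 0.83)]
jar_red_1 [([0.585, -0.251, 0.008], 0.77), ([0.49, -0.311, -0.0], 0.66), ([0.587, -0.246, 0.003], 0.58)]
torch [([0.633, 0.049, 0.012], 0.53)]
26.7083
```

View pics/w3.png

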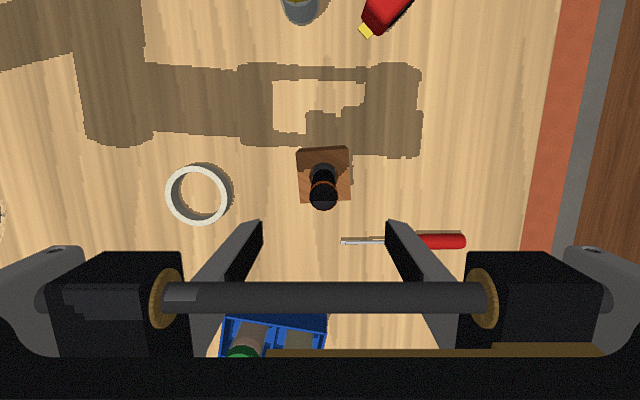

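View pics/t3.png

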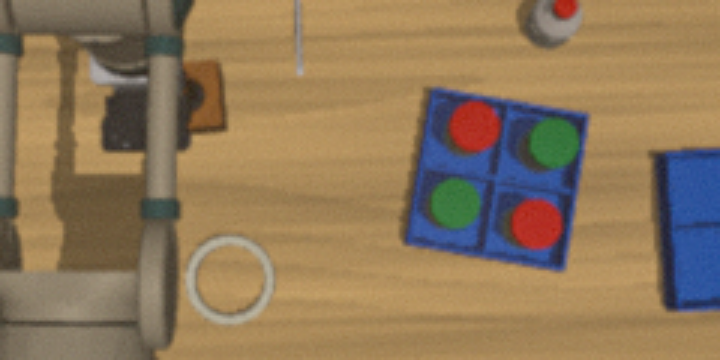

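The wrist view shows the torch tail at (323,193), centred and upright in the block. The top crop shows both red jars upright in their cells at (475,126) and (536,224). Next I take the torch.

```bash
python3 - <<'E'
from h import *
import cv2
k=vision.get_calibration("wrist"); Q=R.from_quat(k["orientation"],scalar_first=True)
d=Q.apply([(323-k["cx"])/k["fx"],(193-k["cy"])/k["fy"],1]); t=k["position"]+d*(.185-k["position"][2])/d[2]; print("tail",t)
x=np.clip(t[0],.629,.637); y=.048
r.move_l([x,y,.30],vel=.1); gripper_to(.06)
print("guard",r.move_l([x,y,.124],vel=.12,guard=10)); gripper_to(.02,30)
print("open",telemetry.current_opening(),telemetry.current_ee_pos(),telemetry.current_wrist_force())
r.move_l([x,y,.32],vel=.12); print(telemetry.current_wrist_force())
b,o=beam_rot(np.radians(-80),np.radians(45),0)
p=np.r_[C,.055]-b*(.152/np.sqrt(.5)+.109)
r.move_to(p+[0,0,.05],o); r.move_l(p,vel=.06); r.hold(.3)
print(p,telemetry.current_ee_pos(),telemetry.current_opening(),telemetry.current_t())
im=vision.snapshot("side"); print([(np.round(m["at"],3),m["score"]) for m in models.mark_of("torch","side")])
cv2.imwrite("pics/s4.png",cv2.resize(im[100:320,180:440,::-1],None,fx=2.6,fy=2.6))
g=models.regions_of("torch","side"); print([(m["score"],m["pixels"].sum(),np.argwhere(m["pixels"]).mean(0)) for m in g])
k=vision.get_calibration("side");Q=R.from_quat(k["orientation"],scalar_first=True)
for n,P in dict(lens=p+.109*b,tail=p-.061*b,mid=np.r_[C,.055]).items():
    c=Q.inv().apply(P-k["position"]); uv=np.array([k["fx"]*c[0]/c[2]+k["cx"]-180,k["fy"]*c[1]/c[2]+k["cy"]-100])*2.6
    print(n,np.round(P,3),"expected crop px",uv.round())
E
```

```text
tail [0.63208991 0.05286219 0.185     ]
guard False
open 0.027731309603581576 [0.63216203 0.04797758 0.12406662] [-0.13502468  0.01916988  0.1931786 ]
[ 0.05381812  0.59844924 -1.64515155]
[ 0.49922161 -0.05290552  0.28407464] [ 0.49929519 -0.05286803  0.28433548] 0.02758648033645045 33.5417
[(array([ 0.513, -0.128,  0.211]), 0.77)]
[(0.86, np.int64(594), array([138.45117845, 307.99494949]))]
lens [ 0.513 -0.129  0.207] expected crop px [317. 170.]
tail [ 0.492 -0.01   0.327] expected crop px [351.  23.]
mid [ 0.539 -0.278  0.055] expected crop px [272. 361.]
```

View pics/s4.png

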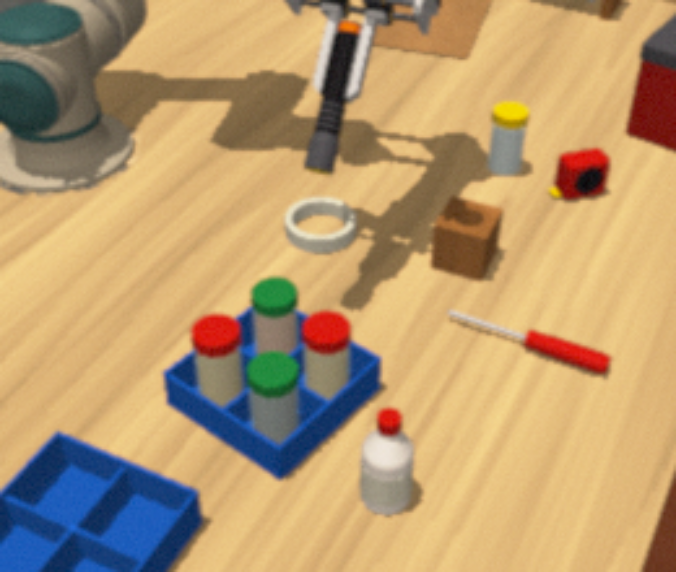

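The side crop shows the torch lens at (319,165) and the orange tail band at (348,28). Both match the expected aim line to the tote middle, and all four jars stand in their cells.

```bash
python3 -c "
from plant import r; print(r.sign_off())"
```

```text
the job is handed in; nothing more can be done
None
```

The job is handed in at about 34 s of the 70 s limit: both red-lidded jars are set upright in the tote's two empty cells, and the torch is held at 45°, lens down, about 90 mm above the lids, its beam aimed at the tote's middle.

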